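Stack a cascade dust sampler in order

TASK

Assemble the dust sampler on its grey base: first the blue stage, then the yellow one, then the red one and last the silver inlet cap, each turned so that the lug beneath it drops into the notch of the part below and it sits fully home. Keep every part upright all the while, and leave the beaker, bottle and jar where they stand.

Things in the scene. Friction and masses are not known exactly. Their poses are not given: they have to be found in the camera images.
- sampler_base: Grey base, fixed to the bench: foot 84 mm diameter, 10 high; column 56 mm diameter up to z 24; rim z 24 to 30, 44 mm inside, 55 outside, with one notch 14 mm wide at +x (white line in the notch and on the foot). Plate with one big dark hole inside the rim. Origin: centre of underside, z up. Seated, the blue stage's origin is 24 mm above this origin, +x aligned
- blue_stage: Loose blue stage, ~110 g, upright; origin: underside centre. Plug 39 mm diameter, z 0-6.5 (tapered below z 3); white lug at +x, 9 mm wide, to 27 mm off axis, z 0-6.5; body (grip here) 56 mm diameter, z 6.5-28; rim z 28-34, 44 mm inside, 55 outside, 14 mm notch at +x (broad white line). Plate: 20 small dark holes. Seated, the next part's origin is 28 mm above this, +x aligned
- yellow_stage: Loose yellow stage, shaped exactly like the blue one (56 mm diameter, 34 high; plug, lug, body, rim and notch alike), plate with 12 middling dark holes. Origin: centre of underside, z up, lug and notch at +x (white line). Upright at start. Seated, the next part's origin is 28 mm above this origin, +x aligned
- red_stage: Loose red stage, shaped exactly like the blue one (56 mm diameter, 34 high; plug, lug, body, rim and notch alike), plate with 5 large dark holes. Origin: centre of underside, z up, lug and notch at +x (white line). Upright at start. Seated, the next part's origin is 28 mm above this origin, +x aligned
- inlet_cap: Loose silver inlet cap, about 100 g, 62 mm high, upright: plug and lug as on the blue stage (z 0 to 6.5, lug at +x), flange 56 mm diameter z 6.5 to 16, cone up to z 28, then upright tube 20 mm diameter z 28 to 62 (grip here from above) with dark mouth. Orange stripe at +x on cone and flange, right above the lug. Origin: centre of underside, z up
- beaker: bystander: small glass beaker, about 56 mm diameter, 55 mm high, origin centre of underside; to be left alone
- reagent_bottle: bystander: amber bottle with red cap, 54 mm diameter, 100 mm high, origin centre of underside; to be left alone
- sample_jar: bystander: white jar with black lid, 60 mm diameter, 70 mm high, origin centre of underside; to be left alone
Mind the look-alikes: they are no part of the job. Of the things that look like the yellow_stage, take the one that is farthest from the robot's base at the start. Several things look just like the blue_stage: the one meant starts farthest to the robot's right.

How it is judged:
On the way, in this order (a step that is already met when the one before it is completed fails the run):
1. the blue stage sits fully home on the grey base, lug in notch, let go, with all below it still seated (z of blue_stage in the frame of sampler_base between 0.022 and 0.026 m and horizontal distance between blue_stage and sampler_base below 0.005 m and angle between the x axis of blue_stage and the x axis of sampler_base, either way round below 0.25 rad and angle between blue_stage's own z axis and vertical below 0.08 rad and contact force between the fingers and blue_stage below 0.3 N), for 0.2 s.
2. the yellow stage sits fully home on the blue stage, lug in notch, let go, with all below it still seated (all of step 1 and z of yellow_stage in the frame of blue_stage between 0.026 and 0.03 m and horizontal distance between yellow_stage and blue_stage below 0.005 m and angle between the x axis of yellow_stage and the x axis of blue_stage, either way round below 0.25 rad and angle between yellow_stage's own z axis and vertical below 0.08 rad and contact force between the fingers and yellow_stage below 0.3 N), for 0.2 s.
3. the red stage sits fully home on the yellow stage, lug in notch, let go, with all below it still seated (all of step 2 and z of red_stage in the frame of yellow_stage between 0.026 and 0.03 m and horizontal distance between red_stage and yellow_stage below 0.005 m and angle between the x axis of red_stage and the x axis of yellow_stage, either way round below 0.25 rad and angle between red_stage's own z axis and vertical below 0.08 rad and contact force between the fingers and red_stage below 0.3 N), for 0.2 s.
At the end, for the whole second after the job is handed in: Base, blue, yellow, red, cap stacked in that order, each seated within 2 mm in height, within 5 mm of the axis below, turned within 0.25 rad of it, upright within 0.08 rad, released, at rest; beaker, bottle and jar upright, within 20 mm of their starts (all of step 3 and z of inlet_cap in the frame of red_stage between 0.026 and 0.03 m and horizontal distance between inlet_cap and red_stage below 0.005 m and angle between the x axis of inlet_cap and the x axis of red_stage, either way round below 0.25 rad and angle between inlet_cap's own z axis and vertical below 0.08 rad and contact force between the fingers and inlet_cap below 0.3 N and linear speed of each of blue_stage, yellow_stage, red_stage, inlet_cap below 0.02 m/s and angular speed of each of blue_stage, yellow_stage, red_stage, inlet_cap below 0.2 rad/s and distance of each of beaker, reagent_bottle, sample_jar from where it was at the start of the episode below 0.02 m and angle between each of beaker, reagent_bottle, sample_jar's own z axis and vertical below 0.15 rad); the robot touches nothing.
It fails at once if a part of the sampler is tipped over (more than 0.6 rad) (angle between any of blue_stage, yellow_stage, red_stage, inlet_cap's own z axis and vertical above 0.6 rad).
It fails at once if beaker, bottle or jar pushed more than 20 mm or tipped (distance of any of beaker, reagent_bottle, sample_jar from where it was at the start of the episode above 0.02 m or angle between any of beaker, reagent_bottle, sample_jar's own z axis and vertical above 0.3 rad).
It also fails if it takes over 115 s, if anything falls off the work surface, if the arm or the gripper's body presses on something with over 40 N, if the wrist force passes 120 N, or if a joint passes its speed limit or range.

ROBOT

A 6-joint arm with a two-finger parallel gripper is mounted at the origin on the work surface. World frame = base frame: x ahead of the robot, y to its left, z up, the work surface at z = 0. Lengths are in m, angles in rad, forces in N, time in s.
With the tool pointing down it reaches from about 0.35 to 0.85 m from the base axis. Payload 8.1 kg.
Tool frame: the origin (TCP) lies at the very end of the fingers, on their centre line; the grasp point (between the pads) lies 19 mm behind it; z points along the fingers, y is the line along which they close (so a half turn about z gives the same grasp; the last joint's range is limited). The gripper opens to 93 mm and grips with 3 to 60 N. Pads are 15 mm wide; open, the fingers measure 128 mm over their backs; the gripper's body (75 mm by 188 mm) begins 65 mm behind the grasp point.
Start: joints at [-1.274, 0.13, 1.488, -0, 1.523, -0.085], TCP at [0.224, -0.557, 0.219] pointing down, gripper open.
Joint ranges: [-2.96, 2.96], [-0.89, 2.26], [0.02, 2.5], [-1.34, 4.48], [0, 2.73], [-2.66, 2.66]. Speed limits (rad/s): [2.39, 2.39, 2.79, 3.14, 3.14, 3.14].

INTERFACE

Orientations are given as a rotation vector (axis times angle).
In Python, from plant import monitor, eyes, ticket gives the robot as it stands.
- The arm moves only by the tool arm_command, never from a script. Its argument "deltas" is a list that holds one entry, the list of rows, each a list of 6 numbers: the shift along the world's x, y, z in cm, then the turn, a rotation vector about the world's x, y, z in degrees. In form: [[[tx, ty, tz, rx, ry, rz], ...]]. A call has 1 to 12 rows; each row shifts and turns the commanded pose from where the row before left it; what a row does not reach is not made up. A row lasts 1/12 s, in which the tool goes at most 41.7 mm and 7.16 degrees, less where a joint would pass 70% of its speed; a pose out of reach is approached as far as the arm can. A call is refused whole if a number of a shift passes 4.17 or a number of a turn 7.16, either way. A call with a gripper value outside its range is refused whole. "gripper" is the opening, from -1 (shut) to 1 (fully open), set as the call begins (left out, the last holds). The fingers move at their own pace and stop on an object; "squeeze" is the grip in N (left out, the last holds). Time passes only in rows, so rows that do not move let the fingers close. It gives the time, the measured TCP pose, the force, the opening and the grip force at its end, in the units of the state.
- monitor.read_state(): the state, without advancing time (a new reading comes with each control period).
- eyes.read_camera(name): name is "scene" or "top"; returns the picture (384x512x3 uint8, blue, green, red); there is no depth.
- eyes.camera_model(name): a dict with "fx", "fy", "cx", "cy" (pixels), "k1" (the pictures are not rectified: a ray, as slopes to the right and down, at radius r is drawn at 1 + k1 r^2 times it, then the intrinsics apply), "rvec" (rotation vector, rad) and "tvec" (3), from world to camera coordinates, as OpenCV has them. Camera axes: x right, y down, z forward; pixel columns grow to the right and rows downward; lengths in m; the calibration is good to about 2 mm. A picture is of the moment at which its call begins. camera_model takes no time and is no camera call.
- ticket.close_job(): hands the job in; it is judged then, once.
The state is a dict: "t": time; "q": joint angles; "dq": joint speeds; "joint_torque": joint torques, N m; "tool_pos": TCP position; "orientation": TCP orientation; "force": force on the tool from outside, world axes, zero at the start; "wrist_torque": the same for the moment, N m; "opening": finger opening in m; "gripper_force": force on a finger pad.
Only numpy, scipy, OpenCV 4.12 (cv2) and the standard library are available. Lean on these libraries where they do the work, as an engineer would, in place of code of your own. Each camera call takes 0.05 s, during which the arm holds its last target. There are 200 camera calls.

## Working session

There is one attempt and no reset: what is moved stays moved. The work goes in short steps, Python scripts to look and compute and a tool call to move; the robot and the scene stay as the last step left them, time stands still between calls to the robot, and variables do not carry over. Pictures are saved under pics/ and viewed, at most 14 in all, crops included, and the job is handed in when it is done.

Besides the shell and the picture viewer there is one more tool, called after "Emit:" in YAML: its name, and indented under it one key for each argument. arm_command: Moves the arm, as the interface text tells. Its arguments: {"type":"object","properties":{"deltas":{"type":"array"},"gripper":{"type":"number"},"squeeze":{"type":"number"}},"required":["deltas"]}

```bash
mkdir -p pics; cat > h.py <<'E'
import numpy as np,cv2
from plant import monitor,eyes,ticket
def snap(n,f):
    im=eyes.read_camera(n); cv2.imwrite('pics/'+f,im); return im
def ray(n,uv):
    m=eyes.camera_model(n); K=np.array([[m['fx'],0,m['cx']],[0,m['fy'],m['cy']],[0,0,1.]])
    d=np.array([m['k1'],0,0,0.])
    p=cv2.undistortPoints(np.array(uv,float).reshape(-1,1,2),K,d).reshape(-1,2)
    R=cv2.Rodrigues(np.array(m['rvec'],float))[0]; t=np.array(m['tvec'],float).ravel()
    return -R.T@t,(np.c_[p,np.ones(len(p))])@R
def onz(n,uv,z):
    c,D=ray(n,uv); return c+D*((z-c[2])/D[:,2:3])
def proj(n,P):
    m=eyes.camera_model(n); K=np.array([[m['fx'],0,m['cx']],[0,m['fy'],m['cy']],[0,0,1.]])
    return cv2.projectPoints(np.array(P,float).reshape(-1,1,3),np.array(m['rvec'],float),np.array(m['tvec'],float),K,np.array([m['k1'],0,0,0.]))[0].reshape(-1,2)
E
python3 - <<'E'
from h import *
a=snap('top','top0.png');b=snap('scene','scene0.png')
cv2.imwrite('pics/top0b.png',cv2.resize(a,(800,600),interpolation=cv2.INTER_CUBIC));cv2.imwrite('pics/scene0b.png',cv2.resize(b,(800,600),interpolation=cv2.INTER_CUBIC))
for n in('top','scene'):
    m=eyes.camera_model(n);print(m,ray(n,[[256,192]]))
print(monitor.read_state())
E
```

```text
{'fx': 388.84866885407376, 'fy': 388.84866885407376, 'cx': 254.08574025107913, 'cy': 190.527734855929, 'k1': -0.09720979459974984, 'rvec': array([ 2.11457693, -2.13482247,  0.19255055]), 'tvec': array([0.00209096, 0.56276466, 0.94920963])} (array([ 0.38083052, -0.00444627,  1.03569093]), array([[ 0.17801668, -0.00371225, -0.98404007]]))
{'fx': 485.805878078731, 'fy': 485.805878078731, 'cx': 262.11886710203703, 'cy': 197.05559184738993, 'k1': -0.16556045277168818, 'rvec': array([ 1.38445679,  2.448464  , -0.67288649]), 'tvec': array([ 0.29119396, -0.41597808,  1.4439261 ])} (array([1.07727615, 0.32422958, 1.03783696]), array([[-0.42948582, -0.28503971, -0.85706549]]))
{'t': 0.1, 'q': array([-1.27441309e+00,  1.31109509e-01,  1.48918284e+00,  2.98370023e-05,
        1.52302926e+00, -8.53934685e-02]), 'dq': array([ 0.00133027, -0.00197629, -0.0014277 ,  0.00120056, -0.00015739,
       -0.00095011]), 'joint_torque': array([ 1.46041282e-03, -5.61341035e+01, -4.93096554e+01,  7.70891737e-02,
        2.91365886e-02, -5.89870160e-05]), 'tool_pos': array([ 0.22342063, -0.55627724,  0.21767127]), 'orientation': array([-3.08283823e+00, -5.95729053e-01,  2.39292382e-04]), 'force': array([ 0.23891996, -0.81783294, -0.41138912]), 'wrist_torque': array([-0.02803231,  0.0106757 ,  0.01142467]), 'gripper_force': 0.0, 'opening': 0.0926700106913484}
```

View pics/top0b.png

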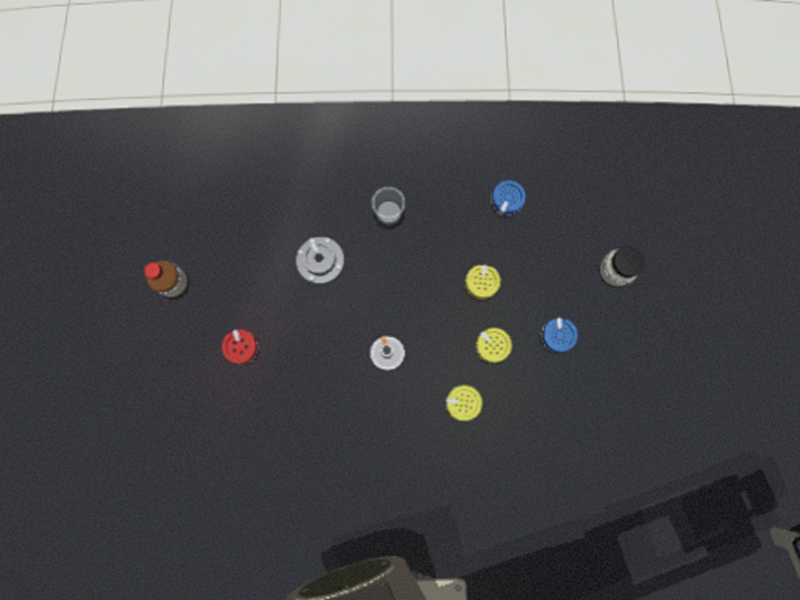

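View pics/scene0b.png

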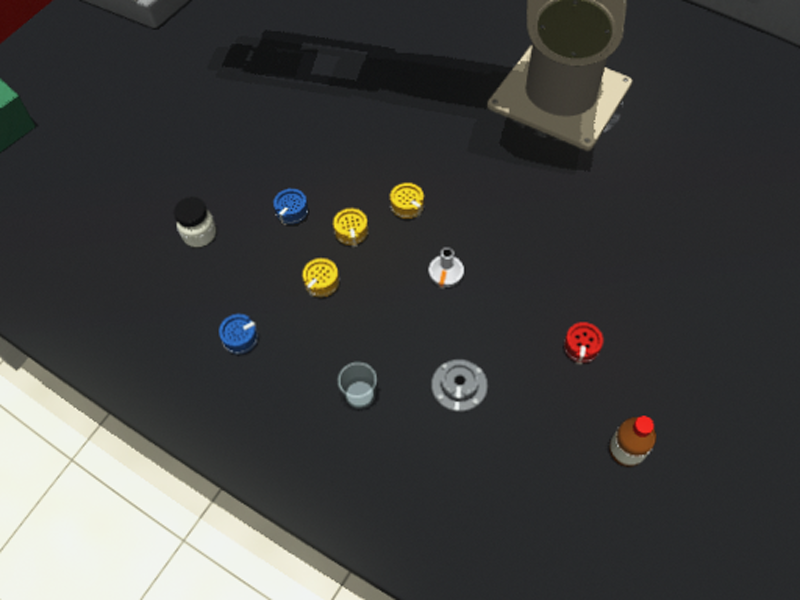

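Candidates in the top view: blue at (509,197) and (560,335). The second is farther right (more −y), so it is the one meant. Yellow at (483,281), (494,345) and (464,403). The first is farthest from the base. I'll measure these to confirm.

```bash
cat >> h.py <<'E'
def mask(im,col):
    h=cv2.cvtColor(im,cv2.COLOR_BGR2HSV); H,S,V=cv2.split(h)
    if col=='blue': m=(H>95)&(H<125)&(S>110)&(V>50)
    if col=='yellow': m=(H>20)&(H<38)&(S>110)&(V>60)
    if col=='red': m=((H<6)|(H>174))&(S>150)&(V>90)
    if col=='grey': m=(S<60)&(V>75)
    return m.astype(np.uint8)*255
def blobs(im,col,n,zc=.02,zt=.031,amin=120,amax=2500):
    out=[];M=mask(im,col)
    M=cv2.morphologyEx(M,cv2.MORPH_CLOSE,np.ones((3,3),np.uint8))
    hsv=cv2.cvtColor(im,cv2.COLOR_BGR2HSV)
    for c in cv2.findContours(M,cv2.RETR_EXTERNAL,cv2.CHAIN_APPROX_NONE)[0]:
        if not amin<cv2.contourArea(c)<amax: continue
        hull=cv2.convexHull(c); e=cv2.fitEllipse(hull if len(hull)>5 else c); (u,v),r=cv2.minEnclosingCircle(c)
        mm=cv2.moments(hull); g=(mm['m10']/mm['m00'],mm['m01']/mm['m00'])
        k=np.zeros(M.shape,np.uint8);cv2.drawContours(k,[hull],-1,255,-1);k=cv2.dilate(k,np.ones((3,3),np.uint8))
        w=(k>0)&(hsv[...,1]<(90))&(hsv[...,2]>150)
        ys,xs=np.nonzero(w); wt=hsv[ys,xs,2].astype(float)
        C=onz(n,[g],zc)[0]
        a=None
        if len(xs)>2:
            W=onz(n,[[np.average(xs,weights=wt),np.average(ys,weights=wt)]],zt)[0]; d=W-C; a=(round(float(np.degrees(np.arctan2(d[1],d[0]))),1),round(float(np.hypot(*d[:2])*1000),1))
        out.append((col,n,np.round(g,1),np.round(C[:2],4),round(np.hypot(*C[:2]),3),'r',round(r,1),'ang',a,len(xs)))
    return out
E
python3 - <<'E'
from h import *
for n in('top','scene'):
    im=cv2.imread(f'pics/{n}0.png')
    for c in('blue','yellow','red','grey'):
        for o in blobs(im,c,n): print(*o)
im=cv2.imread('pics/top0.png')
a=cv2.resize(im[110:280,270:420],None,fx=3.5,fy=3.5,interpolation=cv2.INTER_CUBIC)
cv2.imwrite('pics/c1.png',a)
im=cv2.imread('pics/scene0.png')
a=cv2.resize(im[110:280,120:420],None,fx=2.66,fy=2.66,interpolation=cv2.INTER_CUBIC)
cv2.imwrite('pics/c2.png',a)
im=cv2.imread('pics/top0.png')
a=cv2.resize(im[140:250,130:275],None,fx=5.4,fy=5.4,interpolation=cv2.INTER_CUBIC)
cv2.imwrite('pics/c3.png',a)
E
```

```text
blue top [358.1 214.2] [ 0.5022 -0.2777] 0.574 r 11.3 ang (9.5, 19.5) 23
blue top [325.1 125.6] [ 0.7487 -0.2006] 0.775 r 11.3 ang (153.9, 23.5) 21
yellow top [296.9 257.5] [ 0.3916 -0.1123] 0.407 r 11.6 ang (78.2, 21.3) 25
yellow top [315.8 220.5] [ 0.487  -0.1646] 0.514 r 11.3 ang (50.7, 20.6) 24
yellow top [308.5 179.8] [ 0.5963 -0.1491] 0.615 r 11.4 ang (-3.7, 18.1) 21
red top [152.6 221.4] [0.4885 0.2653] 0.556 r 10.9 ang (9.0, 17.8) 20
grey top [247.8 373.2] [0.1051 0.0167] 0.106 r 56.0 ang (-90.7, 44.8) 36
grey top [504. 349.] [ 0.1395 -0.6547] 0.669 r 17.2 ang None 0
grey top [247.5 225.7] [0.4753 0.015 ] 0.476 r 11.7 ang (-166.7, 1.5) 315
grey top [394.3 172.1] [ 0.6156 -0.384 ] 0.726 r 12.4 ang (67.4, 12.6) 32
grey top [204.3 166. ] [0.6372 0.1302] 0.65 r 15.9 ang (-139.0, 2.3) 557
grey top [248.1 130.1] [0.7371 0.0115] 0.737 r 11.9 ang (-178.3, 19.9) 100
blue scene [151.8 212.6] [ 0.7454 -0.1999] 0.772 r 12.8 ang (141.0, 19.7) 21
blue scene [185.7 131. ] [ 0.5016 -0.2747] 0.572 r 11.6 ang (7.4, 23.0) 12
yellow scene [205.  176.6] [ 0.5944 -0.1475] 0.612 r 12.6 ang (-0.3, 22.1) 15
yellow scene [223.9 144.2] [ 0.4862 -0.1622] 0.513 r 12.1 ang (43.5, 22.7) 14
yellow scene [260.1 127.5] [ 0.3908 -0.11  ] 0.406 r 12.0 ang (72.1, 22.7) 15
red scene [373.6 217. ] [0.4826 0.2632] 0.55 r 12.2 ang (14.5, 26.3) 22
grey scene [401.4 288.8] [0.6153 0.3939] 0.731 r 12.4 ang (101.2, 8.4) 3
grey scene [228.5 244.9] [0.7208 0.0057] 0.721 r 14.6 ang (41.8, 22.4) 171
grey scene [293.6 246. ] [0.6463 0.1356] 0.66 r 18.1 ang (25.1, 19.0) 201
grey scene [285.2 171.2] [0.4777 0.0167] 0.478 r 12.6 ang (30.5, 12.6) 254
grey scene [125.9 146.7] [ 0.6243 -0.3826] 0.732 r 12.7 ang (8.2, 8.2) 87
```

View pics/c1.png

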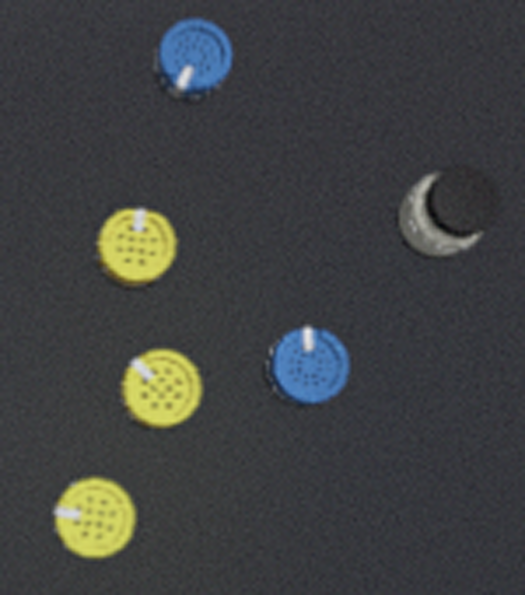

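View pics/c3.png

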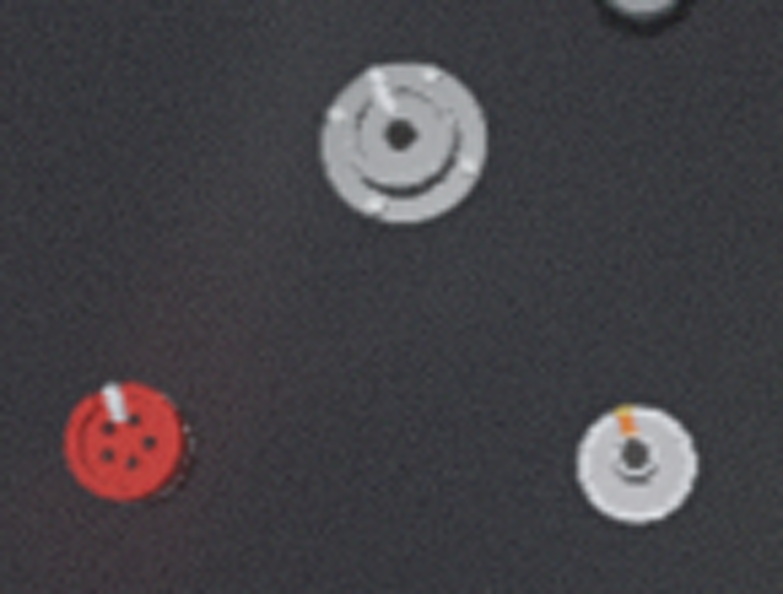

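```bash
cat >> h.py <<'E'
def tri(uvt,uvs):
    c1,d1=ray('top',[uvt]);c2,d2=ray('scene',[uvs]);d1=d1[0]/np.linalg.norm(d1);d2=d2[0]/np.linalg.norm(d2)
    s=np.linalg.lstsq(np.c_[d1,-d2],c2-c1,rcond=None)[0]
    p,q=c1+s[0]*d1,c2+s[1]*d2
    return (p+q)/2,np.linalg.norm(p-q)
def feats(im,uv,R,kind,thr):
    """soft centroid within radius R of uv: kind 'white' (min channel above thr), 'dark' (max channel below thr), 'orange'"""
    yy,xx=np.mgrid[:im.shape[0],:im.shape[1]]; k=np.hypot(xx-uv[0],yy-uv[1])<R
    f=im.astype(float)
    w={'white':lambda:f.min(2)-thr,'dark':lambda:thr-f.max(2),'orange':lambda:f[...,2]-f[...,0]-thr}[kind]()
    w=np.clip(w,0,None)*k
    return np.array([(w*xx).sum(),(w*yy).sum()])/w.sum()
def hullc(im,uv,col,R=18):
    M=mask(im,col); yy,xx=np.mgrid[:im.shape[0],:im.shape[1]]; M[np.hypot(xx-uv[0],yy-uv[1])>R]=0
    M=cv2.morphologyEx(M,cv2.MORPH_CLOSE,np.ones((3,3),np.uint8))
    c=max(cv2.findContours(M,cv2.RETR_EXTERNAL,cv2.CHAIN_APPROX_NONE)[0],key=cv2.contourArea)
    m=cv2.moments(cv2.convexHull(c)); return np.array([m['m10'],m['m01']])/m['m00']
E
python3 - <<'E'
from h import *
T=cv2.imread('pics/top0.png');S=cv2.imread('pics/scene0.png')
f=lambda p:np.round(np.array(p)*1000,1)
for nm,ut,us in(('blue',(358,214),(186,131)),('yellow',(308.5,180),(205,177)),('red',(152.6,221.5),(373.6,217))):
    C,e=tri(hullc(T,ut,nm),hullc(S,us,nm))
    W,e2=tri(feats(T,ut,12.5,'white',110),feats(S,us,13,'white',110))
    D,e3=tri(feats(T,ut,6.5,'dark',150 if nm!='red' else 120),feats(S,np.array(us)-[0,1],6,'dark',150 if nm!='red' else 120))
    for c in(C,D):
        d=W-c;print(nm,'C',f(c),'W',f(W),'err',f([e,e2,e3]),'ang',np.degrees(np.arctan2(d[1],d[0])),f(np.hypot(*d[:2])))
# base
H,e=tri(feats(T,(204,165),5,'dark',110),feats(S,(294,243.5),5,'dark',110)); print('basehole',f(H),f(e))
for z in(.010,.024): print(f(onz('top',[feats(T,(204,165),5,'dark',110)],z)),f(onz('scene',[feats(S,(294,243.5),5,'dark',110)],z)))
# base foot outline top
g=hullc(T,(204,166),'grey',20);s=hullc(S,(294,246),'grey',20);print('foot',g,s,f(onz('top',[g],.012)),f(onz('scene',[s],.014)))
# cap
M,e=tri(feats(T,(247.5,224.5),3.5,'dark',120),feats(S,(286,161.5),3.5,'dark',110)); print('mouth',f(M),f(e),feats(T,(247.5,224.5),3.5,'dark',120))
O,e=tri(feats(T,(246.5,218),5,'orange',40),feats(S,(283.5,178),6,'orange',40));print('stripe',f(O),f(e),np.degrees(np.arctan2(*(O-M)[1::-1])))
a=cv2.resize(S[225:270,270:320],None,fx=8,fy=8,interpolation=cv2.INTER_CUBIC)
b=cv2.resize(S[150:195,260:310],None,fx=8,fy=8,interpolation=cv2.INTER_CUBIC)
cv2.imwrite('pics/c4.png',np.hstack([a,b]))
E
```

```text
blue C [ 501.6 -276.5   19.4] W [ 521.9 -274.5   27.1] err [2.9 1.5 1.5] ang 5.825376899565986 20.3
blue C [ 499.1 -274.    21.8] W [ 521.9 -274.5   27.1] err [2.9 1.5 1.5] ang -1.2664418456478028 22.7
yellow C [ 595.5 -147.9   21.5] W [ 614.8 -150.5   26.2] err [2.3 1.1 1.8] ang -7.753693604631625 19.4
yellow C [ 597.4 -145.9   28.2] W [ 614.8 -150.5   26.2] err [2.3 1.1 1.8] ang -14.943011211822645 18.0
red C [487.5 263.4  28.2] W [506.7 269.2  28.1] err [0.5 0.9 2.2] ang 16.80570132260851 20.0
red C [488.8 262.3  29.1] W [506.7 269.2  28.1] err [0.5 0.9 2.2] ang 21.10552633946175 19.2
basehole [640.3 132.1  22.5] 1.2
[[643.7 133.2  10. ]] [[634.6 130.3  10. ]]
[[640.1 131.4  24. ]] [[640.7 132.9  24. ]]
foot [204.32284694 165.97121821] [293.58328792 245.99963669] [[639.2 131.3  12. ]] [[643.7 134.4  14. ]]
mouth [476.2  15.5  60.7] 1.3 [247.16123499 223.72041166]
stripe [496.2  20.4  19.5] 1.0 13.738165816152316
```

View pics/c4.png

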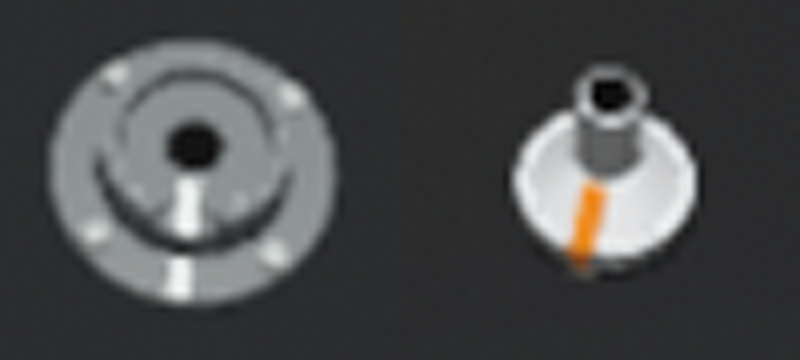

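Blue target is at about (0.501, −0.276), with its centre at z 19–28 mm as expected. The base is at about (0.640, 0.132), with its hole plate at z 22–24. Moving over blue.

Emit:
arm_command:
  deltas:
    - [[2.3, 2.3, -0.9, 0, 0, -1.8], [2.3, 2.3, -0.9, 0, 0, -1.8], [2.3, 2.3, -0.9, 0, 0, -1.8], [2.3, 2.3, -0.9, 0, 0, -1.8], [2.3, 2.3, -0.9, 0, 0, -1.8], [2.3, 2.3, -0.9, 0, 0, -1.8], [2.3, 2.3, -0.9, 0, 0, -1.8], [2.3, 2.3, -0.9, 0, 0, -1.8], [2.3, 2.3, -0.9, 0, 0, -1.8], [2.3, 2.3, -0.9, 0, 0, -1.8], [2.3, 2.3, -0.9, 0, 0, -1.8], [2.3, 2.3, -0.9, 0, 0, -1.8]]
  gripper: 1
  squeeze: 25

```text
t: 1.1
tool_pos: [0.5002, -0.2793, 0.1098]
orientation: [-3.141, -0.005, 0.001]
force: [1.1, -0.4, -0.2]
opening: 0.0933
gripper_force: 0.0
```

```bash
python3 - <<'E'
from h import *
print({k:np.round(v,4) for k,v in monitor.read_state().items()})
T=cv2.imread('pics/top0.png');S=cv2.imread('pics/scene0.png')
f=lambda p:np.round(np.array(p)*1000,1)
yy,xx=np.mgrid[:384,:512]
# line: bright pixels near foot/notch line, both views, on planes
for thr in(170,185,200):
    a=feats(T,(130+383/5.4,140+85/5.4),3.6,'white',thr) if thr<250 else 0
    n=feats(S,(293.5,250.6),4,'white',thr);ft=feats(S,(292.3,259.6),4,'white',thr)
    N=onz('scene',[n],.024)[0];F=onz('scene',[ft],.010)[0]
    print(thr,a,f(onz('top',[a],.02)),'notch',f(N),'foot',f(F),'line ang',np.degrees(np.arctan2(*(F-N)[1::-1])))
    for P in(N,F): print('  ang from hole',np.degrees(np.arctan2(*(P-np.array([.6407,.1329,0]))[1::-1])))
E
```

```text
{'t': np.float64(1.1), 'q': array([-0.5986,  0.1356,  1.6851, -0.    ,  1.3215,  0.9689]), 'dq': array([ 0.6766,  0.361 , -0.1874, -0.0014, -0.1797,  1.0499]), 'joint_torque': array([ -3.4738, -56.4155, -44.9149,   0.141 ,   0.5378,  -2.1892]), 'tool_pos': array([ 0.5002, -0.2793,  0.1098]), 'orientation': array([-3.1412e+00, -5.1000e-03,  9.0000e-04]), 'force': array([ 1.0907, -0.4418, -0.2164]), 'wrist_torque': array([ 0.0159,  0.0077, -0.0756]), 'gripper_force': np.float64(0.0), 'opening': np.float64(0.0933)}
170 [200.22162162 156.23243243] [[664.5 141.8  20. ]] notch [658.3 140.5  24. ] foot [672.9 147.   10. ] line ang 23.771148146975744
  ang from hole 23.426301726633728
  ang from hole 23.58308782033561
185 [200.32958801 156.31086142] [[664.3 141.5  20. ]] notch [658.5 140.6  24. ] foot [673.1 147.1  10. ] line ang 23.94889099483277
  ang from hole 23.51906985667094
  ang from hole 23.713123845992786
200 [200.32258065 156.5483871 ] [[663.6 141.5  20. ]] notch [658.8 140.8  24. ] foot [673.2 147.2  10. ] line ang 24.14248158771489
  ang from hole 23.499998208007735
  ang from hole 23.784573381417875
```

```bash
cat > ang.py <<'E'
from h import *
f=lambda p:np.round(np.array(p)*1000,1)
def angs(T,S,nm,ut,us,z0=0.):
    for n,im,uv,R in(('top',T,ut,12.5),('scene',S,us,13)):
        w=feats(im,uv,R,'white',120)
        # holes: black-hat response, away from the white line
        g=im.astype(float).max(2).astype(np.uint8); bh=cv2.morphologyEx(g,cv2.MORPH_BLACKHAT,np.ones((5,5),np.uint8)).astype(float)
        yy,xx=np.mgrid[:384,:512]
        c=np.array(uv,float)
        for _ in range(8):
            k=(np.hypot(xx-c[0],yy-c[1])<6.5)&(np.hypot(xx-w[0],yy-w[1])>3.5); b=np.clip(bh-10,0,None)*k; c=np.array([(b*xx).sum(),(b*yy).sum()])/b.sum()
        h=hullc(im,uv,nm)
        W=onz(n,[w],.029+z0)[0]
        # white principal axis
        r=np.hypot(xx-w[0],yy-w[1])<6; ww=np.clip(im.astype(float).min(2)-120,0,None)*r; ys,xs=np.nonzero(ww); 
        P=onz(n,np.c_[xs,ys],.029+z0)[:,:2]; wt=ww[ys,xs]; d=P-np.average(P,axis=0,weights=wt); ev,E=np.linalg.eigh((d*wt[:,None]).T@d); ax=E[:,1]; ax=ax*np.sign(ax@(W[:2]-onz(n,[h],.02+z0)[0][:2]))
        out=[nm,n,'W',f(W[:2]),'axis',round(np.degrees(np.arctan2(ax[1],ax[0])),1)]
        for l,p,z in(('holes',c,.028),('hull20',h,.020),('hull27',h,.027)):
            C=onz(n,[p],z+z0)[0]; dd=W-C; out+=[l,f(C[:2]),round(np.degrees(np.arctan2(dd[1],dd[0])),1)]
        print(*out)
if __name__=='__main__':
    T=cv2.imread('pics/top0.png');S=cv2.imread('pics/scene0.png')
    for nm,ut,us in(('blue',(358,214),(186,130)),('yellow',(308.5,180),(205,176)),('red',(152.6,221.5),(373.6,216))): angs(T,S,nm,ut,us)
E
python3 ang.py
```

```text
blue top W [ 521.9 -274.8] axis 1.6 holes [ 500.5 -273.4] -3.8 hull20 [ 502.2 -277.7] 8.4 hull27 [ 501.4 -275.8] 2.9
blue scene W [ 522.8 -272.8] axis -4.5 holes [ 489.4 -281.2] 14.1 hull20 [ 501.6 -274.7] 5.0 hull27 [ 505.6 -270.6] -7.4
yellow top W [ 614.4 -150.5] axis -10.2 holes [ 592.6 -147.4] -8.2 hull20 [ 596.3 -149.1] -4.5 hull27 [ 594.9 -148.1] -7.1
yellow scene W [ 615.9 -148.6] axis -5.5 holes [ 592.9 -146.8] -4.5 hull20 [ 594.4 -147.5] -3.0 hull27 [ 597.7 -144.2] -13.6
red top W [506.8 268.5] axis 19.9 holes [488.2 262.4] 18.1 hull20 [488.5 265.3] 9.9 hull27 [487.7 263.5] 14.8
red scene W [506.9 269.7] axis 15.0 holes [488.1 263.5] 18.3 hull20 [482.6 263.2] 15.1 hull27 [486.7 263.6] 16.8
```

Emit:
arm_command:
  deltas:
    - [[0.1, 0.1, -1.5, 0, 0, 0], [0, 0, -1.5, 0, 0, 0], [0, 0, -1.5, 0, 0, 0], [0, 0, -1.5, 0, 0, 0], [0, 0, -1.5, 0, 0, 0], [0, 0, -1.5, 0, 0, 0], [0, 0, -1.0, 0, 0, 0], [0, 0, -0.5, 0, 0, 0], [0, 0, 0, 0, 0, 0], [0, 0, 0, 0, 0, 0]]

```text
t: 1.93
tool_pos: [0.5006, -0.2798, 0.0058]
orientation: [-3.141, -0.008, 0.0]
force: [-0.8, 0.4, -0.6]
opening: 0.0928
gripper_force: 0.0
```

Emit:
arm_command:
  deltas:
    - [[0, 0, 0, 0, 0, 0], [0, 0, 0, 0, 0, 0], [0, 0, 0, 0, 0, 0], [0, 0, 0, 0, 0, 0], [0, 0, 0, 0, 0, 0], [0, 0, 0, 0, 0, 0], [0, 0, 0, 0, 0, 0], [0, 0, 0, 0, 0, 0]]
  gripper: -1
  squeeze: 25

```text
t: 2.6
tool_pos: [0.5007, -0.2797, 0.0058]
orientation: [-3.141, -0.008, -0.0]
force: [-0.1, 2.1, 3.3]
opening: 0.0555
gripper_force: 25.0
```

Emit:
arm_command:
  deltas:
    - [[0, 0, 2, 0, 0, 0], [0, 0, 2.5, 0, 0, 0], [0, 0, 2.5, 0, 0, 0], [0, 0, 2.0, 0, 0, 0], [0, 1, 0, 0, 0, 0], [0.5, 2, 0, 0, 0, 2], [1, 3, 0, 0, 0, 2], [1, 3, 0, 0, 0, 2], [1, 3, 0, 0, 0, 2], [1, 3, 0, 0, 0, 2], [1, 3, 0, 0, 0, 2], [1, 3, 0, 0, 0, 2]]

```text
t: 3.6
tool_pos: [0.5649, -0.0677, 0.0941]
orientation: [-3.116, -0.393, 0.003]
force: [1.6, -0.4, -0.1]
opening: 0.0552
gripper_force: 25.0
```

Emit:
arm_command:
  deltas:
    - [[1, 3, 0, 0, 0, 2], [1.5, 3, 0, 0, 0, 2], [1.5, 3, 0, 0, 0, 2], [1.5, 3, 0, 0, 0, 0.5], [1, 3, 0, 0, 0, 0], [1, 3, 0, 0, 0, 0], [1, 2, 0, 0, 0, 0], [0, 0.2, 0, 0, 0, 0], [0, 0, 0, 0, 0, 0], [0, 0, 0, 0, 0, 0]]

```text
t: 4.43
tool_pos: [0.6495, 0.1319, 0.0942]
orientation: [3.09, 0.567, -0.003]
force: [-1.0, -0.1, -0.4]
opening: 0.0553
gripper_force: 25.0
```

```bash
python3 - <<'E'
from h import *
T=snap('top','top1.png');S=snap('scene','scene1.png')
a=cv2.resize(T[110:230,140:300],(640,480),interpolation=cv2.INTER_CUBIC)
b=cv2.resize(S[150:290,200:380],(640,498),interpolation=cv2.INTER_CUBIC)
cv2.imwrite('pics/c5.png',cv2.resize(np.hstack([a[:480],b[:480]]),(800,300)))
print(np.round(monitor.read_state()['tool_pos'],4),monitor.read_state()['orientation'])
E
```

```text
[0.6499 0.131  0.0949] [ 3.09011270e+00  5.64655063e-01 -1.93200067e-03]
```

View pics/c5.png

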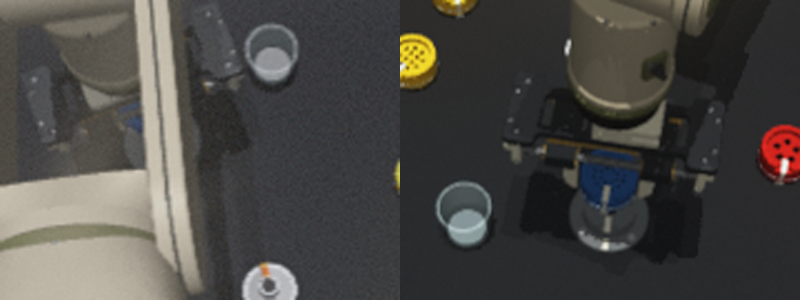

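```bash
python3 - <<'E'
from h import *
S=cv2.imread('pics/scene1.png')
c=S[205:265,255:330].astype(float)*2.2
cv2.imwrite('pics/c6.png',cv2.resize(np.clip(c,0,255).astype(np.uint8),None,fx=10,fy=10,interpolation=cv2.INTER_CUBIC))
E
```

```text
(no output)
```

View pics/c6.png

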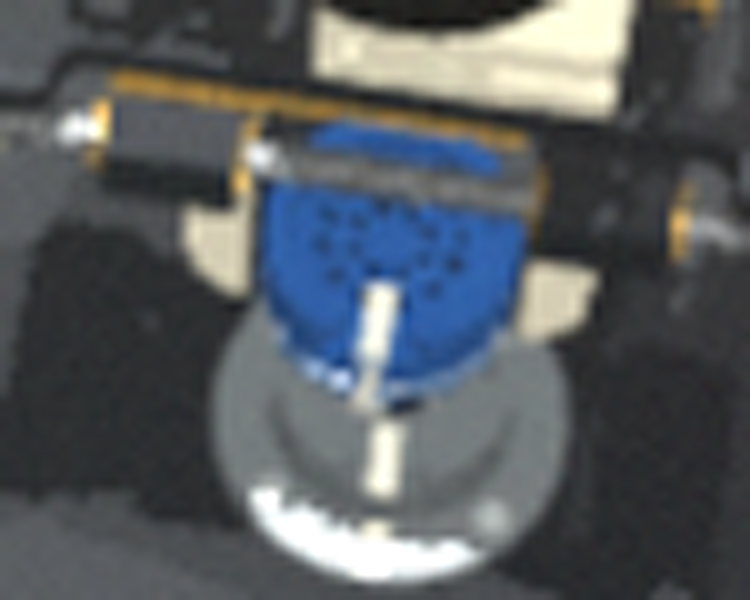

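```bash
python3 - <<'E'
from h import *
f=lambda p:np.round(np.array(p)*1000,1)
z=.0949-.0058+.028
p=np.array([[380,285],[380,312],[374,345],[370,360],[390,240]])/10+[254.5,204.5]
P=onz('scene',p,z)[:,:2];print(f(P))
print(np.degrees(np.arctan2(*(P[3]-P[0])[::-1])),[np.degrees(np.arctan2(*(q-[.6499,.131])[::-1])) for q in P[:4]])
S=cv2.imread('pics/scene1.png')
b=np.array([[383,462]])/10+[254.5,204.5]
print('base notch',f(onz('scene',b,.024)))
# predicted tool centre & base line ends
print(proj('scene',[[.6499,.131,z]])-[254.5,204.5])
w=feats(S,p[1],3,'white',60);print(w)
E
```

```text
[[662.3 136.8]
 [667.8 139.9]
 [675.2 142.6]
 [678.6 143.6]
 [652.  133.4]]
22.65211461287702 [np.float64(25.055107894411766), np.float64(26.441571942675438), np.float64(24.692549020014297), np.float64(23.704357381844193)]
base notch [[659.1 140.5  24. ]]
[[38.49578604 22.71126217]]
[292.41772152 235.86234177]
```

Emit:
arm_command:
  deltas:
    - [[-0.6, 0, 0, 0, 0, 0], [-0.5, 0, -0.6, 0, 0, 0], [0, 0, -1, 0, 0, 0], [0, 0, -1, 0, 0, 0], [0, 0, -1, 0, 0, 0], [0, 0, -1, 0, 0, 0], [0, 0, -0.6, 0, 0, 0], [0, 0, 0, 0, 0, 0], [0, 0, 0, 0, 0, 0]]

```text
t: 5.28
tool_pos: [0.6391, 0.1322, 0.0427]
orientation: [-3.09, -0.567, 0.002]
force: [1.1, -0.7, -0.3]
opening: 0.0557
gripper_force: 25.0
```

```bash
python3 - <<'E'
from h import *
S=snap('scene','scene2.png')
c=S[215:275,255:330].astype(float)*2.2
cv2.imwrite('pics/c7.png',cv2.resize(np.clip(c,0,255).astype(np.uint8),None,fx=10,fy=10,interpolation=cv2.INTER_CUBIC))
s=monitor.read_state();print(s['tool_pos'],s['force'])
tp=s['tool_pos']
E
```

```text
[0.63970141 0.13223312 0.04358306] [ 0.73494306  0.68409103 -0.50668938]
```

View pics/c7.png

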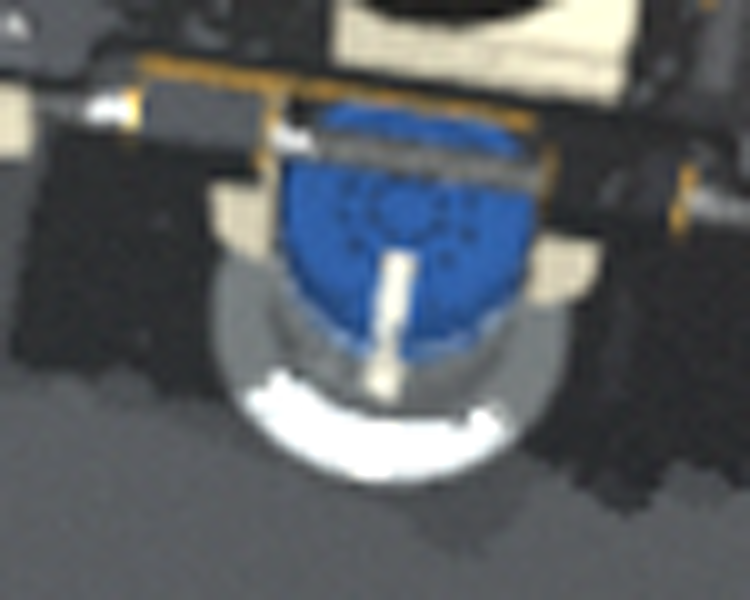

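```bash
cat > rel.py <<'E'
from h import *
f=lambda p:np.round(np.array(p)*1000,1)
def rel(px,off,z):
    P=onz('scene',np.array(px)/10+np.array(off)-.5,z)[:,:2]
    a=np.arctan2(*(P[1]-P[0])[::-1]); print(f(P),'ang',np.degrees(a),'C from outer',f(P[1]-.0278*np.array([np.cos(a),np.sin(a)])))
E
python3 - <<'E'
from rel import *
rel([[400,250],[389,335],[401,212]],(255,215),.0433-.0058+.028)
S=cv2.imread('pics/scene2.png'); print(f(onz('scene',[hullc(S,(295,236),'blue',16)],.0655+.003)))
E
```

```text
[[650.8 138. ]
 [669.9 146. ]
 [642.5 133.6]] ang 22.70987432918739 C from outer [644.3 135.3]
[[652.9 139.4  68.5]]
```

Emit:
arm_command:
  deltas:
    - [[-0.2, -0.1, 0, 0, 0, 0], [0, 0, -0.3, 0, 0, 0], [0, 0, -0.3, 0, 0, 0], [0, 0, -0.2, 0, 0, 0], [0, 0, -0.2, 0, 0, 0], [0, 0, 0, 0, 0, 0], [0, 0, 0, 0, 0, 0]]

```text
t: 5.92
tool_pos: [0.6374, 0.1312, 0.0334]
orientation: [-3.09, -0.567, 0.001]
force: [-0.1, -0.3, -1.2]
opening: 0.0554
gripper_force: 25.0
```

Emit:
arm_command:
  deltas:
    - [[0, 0, -0.1, 0, 0, 0], [0, 0, -0.1, 0, 0, 0], [0, 0, -0.1, 0, 0, 0], [0, 0, -0.05, 0, 0, 0], [0, 0, 0, 0, 0, 0], [0, 0, 0, 0, 0, 0]]

```text
t: 6.42
tool_pos: [0.6376, 0.1312, 0.0302]
orientation: [3.09, 0.566, 0.0]
force: [-0.8, -1.0, 0.0]
opening: 0.0554
gripper_force: 25.4
```

Emit:
arm_command:
  deltas:
    - [[0, 0, 0, 0, 0, 0], [0, 0, 0, 0, 0, 0], [0, 0, 0, 0, 0, 0], [0, 0, 0, 0, 0, 0], [0, 0, 0, 0, 0, 0], [0, 0, 1, 0, 0, 0], [0, 0, 2, 0, 0, 0], [0, 0, 2.5, 0, 0, 0], [0, 0, 2.5, 0, 0, 0], [0, 0, 1, 0, 0, 0]]
  gripper: 1

```text
t: 7.25
tool_pos: [0.6398, 0.1315, 0.1254]
orientation: [3.09, 0.566, 0.009]
force: [0.6, -0.4, 1.2]
opening: 0.0929
gripper_force: 0.0
```

Emit:
arm_command:
  deltas:
    - [[0, -1, 0, 0, 0, 0], [-0.4, -2.5, 0, 0, 0, -2], [-0.5, -3, 0, 0, 0, -2.5], [-0.5, -3, 0, 0, 0, -2.5], [-0.5, -3, 0, 0, 0, -2.5], [-0.5, -3, 0, 0, 0, -2.5], [-0.5, -3, 0, 0, 0, -2.5], [-0.5, -3, -0.5, 0, 0, -2.5], [-0.5, -3, -1, 0, 0, -2], [-0.5, -2, -1, 0, 0, -1.5], [-0.1, -1.6, -1, 0, 0, 0], [0, 0, 0, 0, 0, 0]]

```text
t: 8.25
tool_pos: [0.5892, -0.1529, 0.0808]
orientation: [-3.141, -0.002, 0.009]
force: [0.5, 0.3, -0.2]
opening: 0.093
gripper_force: 0.0
```

```bash
python3 - <<'E'
from rel import *
S=snap('scene','scene3.png')
s=monitor.read_state();print(s['tool_pos'],s['orientation'])
c=np.vstack([S[215:265,265:325]])
cv2.imwrite('pics/c8.png',np.hstack([cv2.resize(c,None,fx=10,fy=10,interpolation=cv2.INTER_CUBIC)]))
w=feats(S,(293.5,243),7,'white',140); print(w,f(onz('scene',[w],.052)))
E
```

```text
[ 0.58998266 -0.15127853  0.08199836] [-3.14025256 -0.00324621  0.00741938]
[293.69396253 245.17002082] [[657.9 140.7  52. ]]
```

View pics/c8.png

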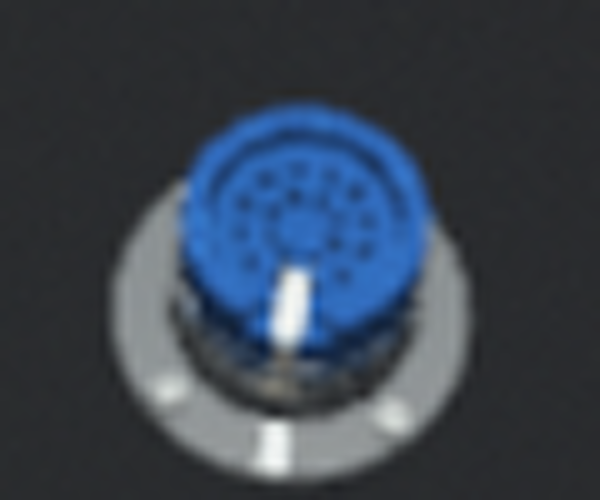

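Emit:
arm_command:
  deltas:
    - [[0.2, 0.1, -1, 0, 0, 0], [0.1, 0, -1.5, 0, 0, 0], [0, 0, -1.5, 0, 0, 0], [0, 0, -1.5, 0, 0, 0], [0, 0, -1.2, 0, 0, 0], [0, 0, -0.8, 0, 0, 0], [0, 0, 0, 0, 0, 0], [0, 0, 0, 0, 0, 0]]

```text
t: 8.97
tool_pos: [0.5954, -0.1483, 0.0098]
orientation: [-3.141, -0.009, 0.001]
force: [0.0, 0.0, 0.0]
opening: 0.0932
gripper_force: 0.0
```

Emit:
arm_command:
  deltas:
    - [[0, 0, 0, 0, 0, 0], [0, 0, 0, 0, 0, 0], [0, 0, 0, 0, 0, 0], [0, 0, 0, 0, 0, 0], [0, 0, 0, 0, 0, 0], [0, 0, 0, 0, 0, 0], [0, 0, 0, 0, 0, 0], [0, 0, 0, 0, 0, 0]]
  gripper: -1
  squeeze: 25

```text
t: 9.63
tool_pos: [0.5957, -0.1488, 0.0104]
orientation: [3.142, 0.007, 0.0]
force: [-0.5, -0.6, 1.8]
opening: 0.0556
gripper_force: 25.0
```

Emit:
arm_command:
  deltas:
    - [[0, 0, 0, 0, 0, 0], [0, 0, 0, 0, 0, 0], [0, 0, 0, 0, 0, 0], [-0.2, 0, -0.45, 0, 0, 0], [0, 0, 0, 0, 0, 0], [0, 0, 0, 0, 0, 0], [0, 0, 0, 0, 0, 0]]
  gripper: 1

```text
t: 10.22
tool_pos: [0.5934, -0.1488, 0.0054]
orientation: [-3.141, -0.007, 0.001]
force: [0.5, -0.9, 0.4]
opening: 0.0925
gripper_force: 0.0
```

Emit:
arm_command:
  deltas:
    - [[0, 0, 0, 0, 0, 0], [0, 0, 0, 0, 0, 0], [0, 0, 0, 0, 0, 0], [0, 0, 0, 0, 0, 0], [0, 0, 0, 0, 0, 0], [0, 0, 0, 0, 0, 0], [0, 0, 0, 0, 0, 0], [0, 0, 0, 0, 0, 0]]
  gripper: -1
  squeeze: 25

```text
t: 10.88
tool_pos: [0.5936, -0.1488, 0.0057]
orientation: [3.142, 0.008, 0.0]
force: [0.5, -0.5, 0.6]
opening: 0.0556
gripper_force: 25.0
```

Emit:
arm_command:
  deltas:
    - [[0, 0, 2, 0, 0, 0], [0, 0, 2.5, 0, 0, 0], [0, 0, 2.5, 0, 0, 0], [0, 0, 2.0, 0, 0, 0], [0, 1, 1, 0, 0, 2], [0.4, 2, 0, 0, 0, 2], [0.4, 2.5, 0, 0, 0, 3], [0.5, 3, 0, 0, 0, 3], [0.5, 3, 0, 0, 0, 3], [0.5, 3, 0, 0, 0, 3], [0.5, 3, 0, 0, 0, 3], [0.5, 3, 0, 0, 0, 3]]

```text
t: 11.88
tool_pos: [0.6258, 0.0584, 0.1046]
orientation: [-3.081, -0.614, 0.002]
force: [1.1, -0.6, -0.9]
opening: 0.0552
gripper_force: 25.0
```

Emit:
arm_command:
  deltas:
    - [[0.5, 3, 0, 0, 0, 3], [0.4, 2.5, 0, 0, 0, 3], [0.2, 1.5, 0, 0, 0, 2], [0, 0.5, 0, 0, 0, 0], [0, 0, 0, 0, 0, 0], [0, 0, 0, 0, 0, 0], [0, 0, 0, 0, 0, 0]]

```text
t: 12.47
tool_pos: [0.6374, 0.1297, 0.1054]
orientation: [3.033, 0.817, -0.001]
force: [0.2, 0.1, -0.9]
opening: 0.0553
gripper_force: 25.0
```

```bash
cat >> rel.py <<'E'
def held(S,nm,zb,tc):
    """white notch line and colour hull of a stage with underside at zb near tool xy tc, in scene view"""
    z=zb+.028; uv=proj('scene',[[tc[0]+.02*np.cos(.41),tc[1]+.02*np.sin(.41),z]])[0]
    yy,xx=np.mgrid[:384,:512]; k=np.hypot(xx-uv[0],yy-uv[1])<6
    m=S.astype(float).min(2); mx=np.percentile(m[k],97); w=np.clip(m-.55*mx,0,None)*k
    # largest blob only
    _,L,st,_=cv2.connectedComponentsWithStats((w>0).astype(np.uint8)); 
    l=1+np.argmax(st[1:,4]); w=w*(L==l); ys,xs=np.nonzero(w); wt=w[ys,xs]
    P=onz('scene',np.c_[xs,ys],z)[:,:2]; c=np.average(P,axis=0,weights=wt); d=P-c
    E=np.linalg.eigh((d*wt[:,None]).T@d)[1][:,1]; E*=np.sign(E[0])
    s=d@E
    h=hullc(S,proj('scene',[[tc[0],tc[1],z]])[0],nm,16)
    print(nm,'pred px',uv,'white',f(c),'n',len(xs),'axis',round(np.degrees(np.arctan2(E[1],E[0])),1),'len',f([s.min(),s.max()]),'inner',f(c+E*s.min()),'hull',h,f(onz('scene',[h],z)[0][:2]),'px bbox',xs.min(),xs.max(),ys.min(),ys.max())
E
python3 - <<'E'
from rel import *
held(cv2.imread('pics/scene3.png'),'blue',.024,(.6376,.1312))
held(cv2.imread('pics/scene2.png'),'blue',.0375,(.6397,.1322))
S=snap('scene','scene4.png');s=monitor.read_state();tp=s['tool_pos'];print(tp,s['orientation'])
held(S,'yellow',tp[2]-.0057,tp[:2])
c=S[195:265,255:345].astype(float)*1.8
cv2.imwrite('pics/c9.png',cv2.resize(np.clip(c,0,255).astype(np.uint8),None,fx=8,fy=8,interpolation=cv2.INTER_CUBIC))
E
```

```text
blue pred px [293.53332757 244.15505939] white [658.  140.7] n 25 axis 19.1 len [-8.3  9.5] inner [650.1 138. ] hull [294.87427466 237.8513862 ] [640.8 134.1] px bbox 292 295 242 249
blue pred px [293.74489415 242.53034642] white [660.7 142. ] n 30 axis 21.1 len [-9.7 10.6] inner [651.6 138.5] hull [294.65638149 239.98924731] [651.6 138.9] px bbox 292 296 240 248
[0.63754711 0.12959897 0.10554827] [ 3.03314955e+00  8.17029221e-01 -4.93753897e-04]
yellow pred px [294.55600925 228.52009102] white [657.8 140. ] n 27 axis 22.9 len [-9.  10.2] inner [649.5 136.5] hull [296.23536737 225.82648402] [648.6 137.5] px bbox 294 297 226 234
```

View pics/c9.png

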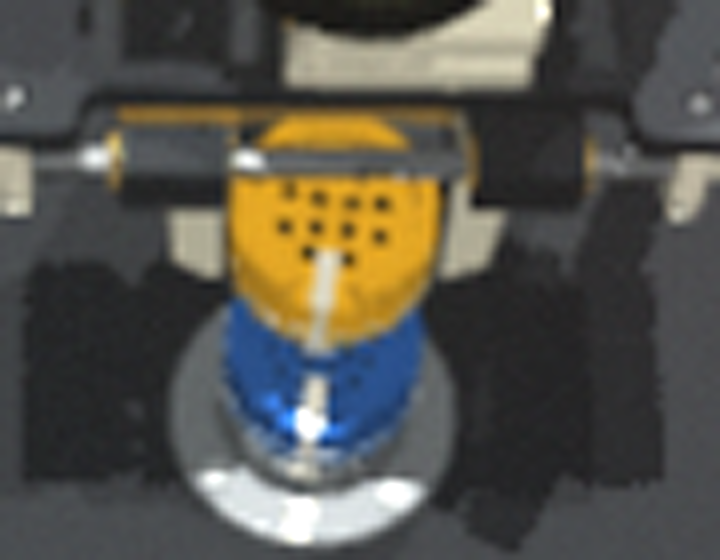

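Emit:
arm_command:
  deltas:
    - [[0, 0.1, 0, 0, 0, -1.5], [0, 0, -1, 0, 0, 0], [0, 0, -1, 0, 0, 0], [0, 0, -1, 0, 0, 0], [0, 0, -0.8, 0, 0, 0], [0, 0, -0.3, 0, 0, 0], [0, 0, -0.2, 0, 0, 0], [0, 0, -0.1, 0, 0, 0], [0, 0, 0, 0, 0, 0], [0, 0, 0, 0, 0, 0]]

```text
t: 13.35
tool_pos: [0.638, 0.1323, 0.0622]
orientation: [3.043, 0.781, 0.001]
force: [-0.2, -0.8, -1.2]
opening: 0.0552
gripper_force: 25.0
```

Emit:
arm_command:
  deltas:
    - [[0, -0.05, -0.1, 0, 0, 0], [0, 0, -0.1, 0, 0, 0], [0, 0, -0.1, 0, 0, 0], [0, 0, -0.1, 0, 0, 0], [0, 0, 0, 0, 0, 0], [0, 0, 0, 0, 0, 0]]

```text
t: 13.85
tool_pos: [0.6378, 0.1317, 0.0579]
orientation: [3.043, 0.781, 0.001]
force: [0.8, -1.1, 0.7]
opening: 0.0555
gripper_force: 25.7
```

Emit:
arm_command:
  deltas:
    - [[0, 0, 0, 0, 0, 0], [0, 0, 0, 0, 0, 0], [0, 0, 0, 0, 0, 0], [0, 0, 0, 0, 0, 0], [0, 0, 0, 0, 0, 0], [0, 0, 1, 0, 0, 0], [0, 0, 2, 0, 0, 0], [0, 0, 2.5, 0, 0, 0], [0, 0, 2.5, 0, 0, 0], [0, 0, 1, 0, 0, 0]]
  gripper: 1

```text
t: 14.68
tool_pos: [0.6397, 0.132, 0.1529]
orientation: [3.042, 0.78, 0.009]
force: [0.9, -0.4, 0.9]
opening: 0.0927
gripper_force: 0.0
```

Emit:
arm_command:
  deltas:
    - [[-1, 1, 0, 0, 0, 0], [-2, 1.5, 0, 0, 0, -1], [-2, 2, 0, 0, 0, -1], [-2, 2, -0.5, 0, 0, -1], [-2, 2, -1, 0, 0, -1], [-2, 1.5, -1, 0, 0, -1], [-2, 1.5, -1, 0, 0, -1], [-1.4, 1, -1.5, 0, 0, 0], [-0.8, 0.5, -1.5, 0, 0, 0], [0, 0, 0, 0, 0, 0], [0, 0, 0, 0, 0, 0], [0, 0, 0, 0, 0, 0]]

```text
t: 15.68
tool_pos: [0.4856, 0.2616, 0.0827]
orientation: [3.08, 0.621, -0.0]
force: [0.2, 0.7, 0.2]
opening: 0.0931
gripper_force: 0.0
```

```bash
python3 - <<'E'
from rel import *
S=snap('scene','scene5.png')
s=monitor.read_state();print(s['tool_pos'],s['orientation'])
held(cv2.imread('pics/scene3.png'),'blue',.024,(.6376,.1312))
held(S,'yellow',.052,(.6378,.1315))
E
```

```text
[0.48636314 0.26159388 0.08333478] [-3.07980400e+00 -6.19670362e-01 -1.70551551e-03]
blue pred px [293.53332757 244.15505939] white [658.  140.7] n 25 axis 19.1 len [-8.3  9.5] inner [650.1 138. ] hull [294.87427466 237.8513862 ] [640.8 134.1] px bbox 292 295 242 249
yellow pred px [294.20409062 238.87914862] white [657.7 141.4] n 26 axis 19.9 len [-9.3  8.2] inner [648.9 138.2] hull [295.89553571 232.73065476] [641.2 135.3] px bbox 293 296 236 243
```

Yellow is seated and its white line matches the reference. Now grasping red.

Emit:
arm_command:
  deltas:
    - [[0.1, 0.1, -1, 0, 0, 0], [0, 0, -1.5, 0, 0, 0], [0, 0, -1.5, 0, 0, 0], [0, 0, -1.5, 0, 0, 0], [0, 0, -1.3, 0, 0, 0], [0, 0, -0.9, 0, 0, 0], [0, 0, 0, 0, 0, 0], [0, 0, 0, 0, 0, 0], [0, 0, 0, 0, 0, 0]]

```text
t: 16.48
tool_pos: [0.4873, 0.2629, 0.0064]
orientation: [-3.08, -0.62, -0.002]
force: [0.9, -0.1, -0.2]
opening: 0.0931
gripper_force: 0.0
```

Emit:
arm_command:
  deltas:
    - [[0, 0, 0, 0, 0, 0], [0, 0, 0, 0, 0, 0], [0, 0, 0, 0, 0, 0], [0, 0, 0, 0, 0, 0], [0, 0, 0, 0, 0, 0], [0, 0, 0, 0, 0, 0], [0, 0, 0, 0, 0, 0], [0, 0, 0, 0, 0, 0]]
  gripper: -1
  squeeze: 25

```text
t: 17.15
tool_pos: [0.4867, 0.2627, 0.0058]
orientation: [3.08, 0.62, 0.0]
force: [0.4, -0.2, 0.2]
opening: 0.0557
gripper_force: 25.0
```

Emit:
arm_command:
  deltas:
    - [[0, 0, 2, 0, 0, 0], [0, 0, 2.5, 0, 0, 0], [0, 0, 2.5, 0, 0, 0], [0, 0, 2.5, 0, 0, 0], [0, 0, 2, 0, 0, 0], [0.5, -0.5, 1.5, 0, 0, 1], [1.5, -1.5, 0, 0, 0, 1], [2.5, -2, 0, 0, 0, 1], [2.5, -2, 0, 0, 0, 1], [2.5, -2, 0, 0, 0, 1], [2, -2, 0, 0, 0, 0], [2, -2, 0, 0, 0, 0]]

```text
t: 18.15
tool_pos: [0.6223, 0.1416, 0.1351]
orientation: [-3.05, -0.754, 0.001]
force: [-0.0, 0.1, -1.3]
opening: 0.0558
gripper_force: 25.0
```

Emit:
arm_command:
  deltas:
    - [[1.1, -0.8, 0, 0, 0, 0], [0.5, -0.35, 0, 0, 0, 0], [0, 0, 0, 0, 0, 0], [0, 0, 0, 0, 0, 0], [0, 0, 0, 0, 0, 0], [0, 0, 0, 0, 0, 0]]

```text
t: 18.65
tool_pos: [0.6368, 0.1323, 0.1356]
orientation: [-3.049, -0.756, 0.001]
force: [-0.3, -0.3, -0.8]
opening: 0.0555
gripper_force: 25.0
```

```bash
python3 - <<'E'
from rel import *
S=snap('scene','scene6.png');s=monitor.read_state();tp=s['tool_pos'];print(tp,s['orientation'])
held(S,'red',tp[2]-.0058,tp[:2])
c=S[180:265,250:350].astype(float)*1.8
cv2.imwrite('pics/c10.png',cv2.resize(np.clip(c,0,255).astype(np.uint8),None,fx=7,fy=7,interpolation=cv2.INTER_CUBIC))
E
```

```text
[0.6369042  0.13221215 0.13571732] [-3.04909315e+00 -7.55999029e-01  1.88042688e-04]
red pred px [296.53338412 222.23461712] white [656.3 142.1] n 30 axis 24.5 len [-9.5 11.5] inner [647.6 138.2] hull [303.41353383 216.48120301] [636.4 145.8] px bbox 296 299 219 228
```

View pics/c10.png

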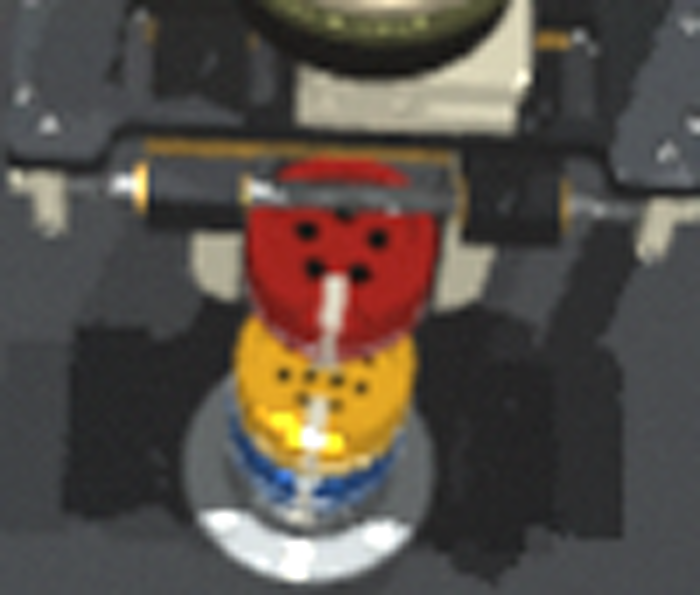

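Emit:
arm_command:
  deltas:
    - [[0.1, -0.1, 0, 0, 0, -1], [0, 0, -1, 0, 0, 0], [0, 0, -1, 0, 0, 0], [0, 0, -1, 0, 0, 0], [0, 0, -0.8, 0, 0, 0], [0, 0, -0.4, 0, 0, 0], [0, 0, -0.2, 0, 0, 0], [0, 0, -0.1, 0, 0, 0], [0, 0, 0, 0, 0, 0], [0, 0, 0, 0, 0, 0], [0, 0, 0, 0, 0, 0]]

```text
t: 19.62
tool_pos: [0.6391, 0.1303, 0.0914]
orientation: [3.056, 0.727, 0.002]
force: [-0.8, -0.1, -1.4]
opening: 0.0557
gripper_force: 25.0
```

Emit:
arm_command:
  deltas:
    - [[-0.1, 0.1, -0.1, 0, 0, 0], [0, 0, -0.1, 0, 0, 0], [0, 0, -0.1, 0, 0, 0], [0, 0, -0.1, 0, 0, 0], [0, 0, -0.1, 0, 0, 0], [0, 0, 0, 0, 0, 0], [0, 0, 0, 0, 0, 0]]

```text
t: 20.2
tool_pos: [0.6377, 0.1313, 0.0859]
orientation: [-3.056, -0.727, -0.001]
force: [-0.5, 0.3, 1.1]
opening: 0.0553
gripper_force: 25.8
```

Seated at the expected height (TCP 0.0859). Release and move up.

Emit:
arm_command:
  deltas:
    - [[0, 0, 0, 0, 0, 0], [0, 0, 0, 0, 0, 0], [0, 0, 0, 0, 0, 0], [0, 0, 0, 0, 0, 0], [0, 0, 0, 0, 0, 0], [0, 0, 1, 0, 0, 0], [0, 0, 2, 0, 0, 0], [0, 0, 2.5, 0, 0, 0], [0, 0, 1.5, 0, 0, 0], [-1, -0.8, 0, 0, 0, 0], [-2, -1.5, 0, 0, 0, -2], [-2, -1.5, 0, 0, 0, -2]]
  gripper: 1

```text
t: 21.2
tool_pos: [0.5877, 0.0932, 0.157]
orientation: [3.08, 0.619, 0.003]
force: [0.2, -0.2, -0.1]
opening: 0.0927
gripper_force: 0.0
```

Emit:
arm_command:
  deltas:
    - [[-2, -1.5, 0, 0, 0, -2], [-2, -1.5, 0, 0, 0, -2], [-2, -1.5, -1, 0, 0, -2], [-2, -1.4, -1, 0, 0, -2], [-2, -1.2, -1, 0, 0, -2], [-1, -0.8, -1, 0, 0, 0], [-0.2, 0, -1, 0, 0, 0], [0, 0, 0, 0, 0, 0], [0, 0, 0, 0, 0, 0], [0, 0, 0, 0, 0, 0]]

```text
t: 22.03
tool_pos: [0.4767, 0.0146, 0.1066]
orientation: [3.122, 0.35, 0.002]
force: [-0.1, -0.8, -0.4]
opening: 0.0933
gripper_force: 0.0
```

```bash
python3 - <<'E'
from rel import *
S=snap('scene','scene7.png')
s=monitor.read_state();print(s['tool_pos'],s['orientation'])
held(S,'red',.080,(.6377,.1313))
h=feats(cv2.imread('pics/scene0.png'),(286,161.5),3.5,'dark',110);print('mouth',f(onz('scene',[h],.062)),f(onz('top',[[247.16,223.72]],.062)))
E
```

```text
[0.47680683 0.01461359 0.10664433] [3.12178329e+00 3.50648050e-01 2.34169757e-03]
red pred px [294.76972239 233.13273157] white [656.7 140.4] n 26 axis 24.6 len [-8.7  8.2] inner [648.7 136.7] hull [296.22364954 225.10935441] [637.7 132.6] px bbox 293 297 230 237
mouth [[476.7  16.5  62. ]] [[476.3  14.9  62. ]]
```

Emit:
arm_command:
  deltas:
    - [[0, 0, -1.5, 0, 0, 0], [0, 0, -1.5, 0, 0, 0], [0, 0, -1.5, 0, 0, 0], [0, 0, -1.5, 0, 0, 0], [0, 0, -1.0, 0, 0, 0], [0, 0, -0.45, 0, 0, 0], [0, 0, 0, 0, 0, 0], [0, 0, 0, 0, 0, 0], [0, 0, 0, 0, 0, 0]]

```text
t: 22.83
tool_pos: [0.4765, 0.0142, 0.0322]
orientation: [3.122, 0.35, 0.002]
force: [0.7, 0.1, -0.0]
opening: 0.0932
gripper_force: 0.0
```

Emit:
arm_command:
  deltas:
    - [[0, 0, 0, 0, 0, 0], [0, 0, 0, 0, 0, 0], [0, 0, 0, 0, 0, 0], [0, 0, 0, 0, 0, 0], [0, 0, 0, 0, 0, 0], [0, 0, 0, 0, 0, 0], [0, 0, 0, 0, 0, 0], [0, 0, 0, 0, 0, 0], [0, 0, 0, 0, 0, 0], [0, 0, 0, 0, 0, 0], [0, 0, 0, 0, 0, 0], [0, 0, 0, 0, 0, 0]]
  gripper: -1
  squeeze: 25

```text
t: 23.83
tool_pos: [0.4756, 0.0142, 0.0311]
orientation: [-3.122, -0.349, 0.0]
force: [0.3, 1.5, -0.3]
opening: 0.0197
gripper_force: 25.0
```

Emit:
arm_command:
  deltas:
    - [[0, 0, 2, 0, 0, 0], [0, 0, 2.5, 0, 0, 0], [0, 0, 2.5, 0, 0, 0], [0, 0, 2.5, 0, 0, 0], [0, 0, 2.5, 0, 0, 0], [0, 0, 2.5, 0, 0, 0], [0.5, 0.5, 1.5, 0, 0, 1], [1.5, 1, 0, 0, 0, 1], [2, 1.5, 0, 0, 0, 2], [2, 1.5, 0, 0, 0, 2], [2, 1.5, 0, 0, 0, 2], [2, 1.5, 0, 0, 0, 2]]

```text
t: 24.83
tool_pos: [0.5763, 0.09, 0.1908]
orientation: [-3.079, -0.623, 0.001]
force: [-0.6, -1.0, -0.4]
opening: 0.0194
gripper_force: 25.0
```

Emit:
arm_command:
  deltas:
    - [[2, 1.5, 0, 0, 0, 0], [2, 1.2, 0, 0, 0, 0], [1.5, 1, 0, 0, 0, 0], [0.7, 0.5, 0, 0, 0, 0], [0, 0, 0, 0, 0, 0], [0, 0, 0, 0, 0, 0], [0, 0, 0, 0, 0, 0]]

```text
t: 25.42
tool_pos: [0.6368, 0.1306, 0.1909]
orientation: [3.08, 0.62, -0.001]
force: [-0.4, 0.8, -0.1]
opening: 0.0197
gripper_force: 25.0
```

```bash
python3 - <<'E'
from rel import *
S=snap('scene','scene8.png');s=monitor.read_state();tp=s['tool_pos'];print(tp,s['orientation'])
zb=tp[2]-.0311
u=proj('scene',[[tp[0]+.02,tp[1]+.008,zb+.0195]])[0]
o=feats(S,u,7,'orange',50); P=onz('scene',[o],zb+.0195)[0];print(u,o,f(P))
# reference: same measure before the grasp
S0=cv2.imread('pics/scene0.png');o0=feats(S0,(283.5,178),6,'orange',40);P0=onz('scene',[o0],.0195)[0]
for p,c in((P,tp),(P0,np.array([.4756,.0142]))):
    d=p[:2]-c[:2];print(f(d),np.degrees(np.arctan2(d[1],d[0])),f(np.hypot(*d)))
c=S[160:270,240:360].astype(float)*1.6
cv2.imwrite('pics/c11.png',cv2.resize(np.clip(c,0,255).astype(np.uint8),None,fx=5.4,fy=5.4,interpolation=cv2.INTER_CUBIC))
E
```

```text
[0.63688442 0.13054104 0.19116325] [ 3.07980802e+00  6.19474848e-01 -7.39142535e-04]
[295.97233848 217.49581774] [296.97037037 217.88536155] [656.6 140.7 179.6]
[19.7 10.1] 27.19229992422464 22.2
[20.4  6.6] 18.04361196917742 21.4
```

View pics/c11.png

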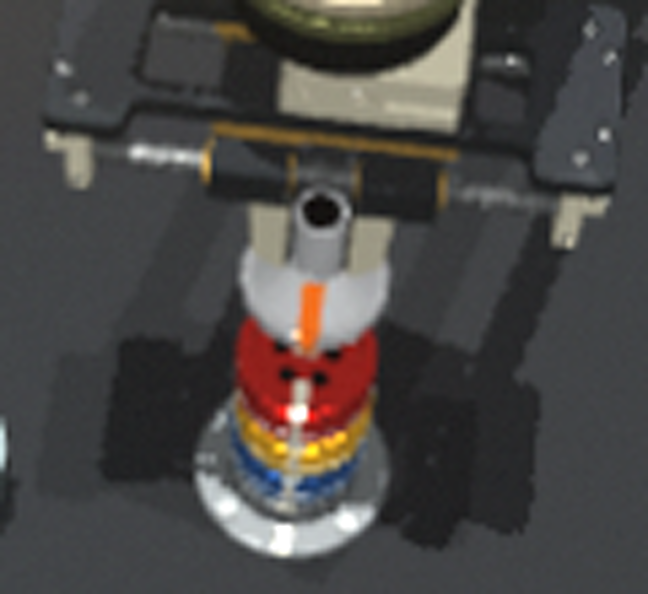

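Emit:
arm_command:
  deltas:
    - [[0.1, 0.05, 0, 0, 0, -1], [0, 0, -1, 0, 0, 0], [0, 0, -1, 0, 0, 0], [0, 0, -1, 0, 0, 0], [0, 0, -0.8, 0, 0, 0], [0, 0, -0.4, 0, 0, 0], [0, 0, -0.3, 0, 0, 0], [0, 0, -0.2, 0, 0, 0], [0, 0, 0, 0, 0, 0], [0, 0, 0, 0, 0, 0], [0, 0, 0, 0, 0, 0]]

```text
t: 26.38
tool_pos: [0.639, 0.1318, 0.1448]
orientation: [3.085, 0.593, 0.002]
force: [-0.4, -0.1, -1.6]
opening: 0.0194
gripper_force: 25.0
```

Emit:
arm_command:
  deltas:
    - [[-0.1, -0.05, -0.1, 0, 0, 0], [0, 0, -0.1, 0, 0, 0], [0, 0, -0.1, 0, 0, 0], [0, 0, -0.1, 0, 0, 0], [0, 0, -0.1, 0, 0, 0], [0, 0, -0.05, 0, 0, 0], [0, 0, 0, 0, 0, 0], [0, 0, 0, 0, 0, 0]]

```text
t: 27.05
tool_pos: [0.6378, 0.1312, 0.1391]
orientation: [3.085, 0.593, 0.001]
force: [-1.7, -0.9, 2.3]
opening: 0.0195
gripper_force: 25.0
```

Seated at .108. Release and move straight up, then check.

Emit:
arm_command:
  deltas:
    - [[0, 0, 0, 0, 0, 0], [0, 0, 0, 0, 0, 0], [0, 0, 0, 0, 0, 0], [0, 0, 0, 0, 0, 0], [0, 0, 0, 0, 0, 0], [0, 0, 0, 0, 0, 0], [0, 0, 2, 0, 0, 0], [0, 0, 2.5, 0, 0, 0], [0, 0, 2.5, 0, 0, 0], [0, 0, 2, 0, 0, 0], [-2, -1, 0, 0, 0, 0], [-3, -1.5, 0, 0, 0, 0]]
  gripper: 1

```text
t: 28.05
tool_pos: [0.5893, 0.1068, 0.2305]
orientation: [3.085, 0.595, 0.007]
force: [0.4, -0.2, -0.3]
opening: 0.0916
gripper_force: 0.0
```

Emit:
arm_command:
  deltas:
    - [[-3, -2, 0, 0, 0, 0], [-3, -3, 0, 0, 0, 0], [-2, -3, 0, 0, 0, 0], [0, -2, 0, 0, 0, 0], [0, 0, 0, 0, 0, 0], [0, 0, 0, 0, 0, 0]]

```text
t: 28.55
tool_pos: [0.5082, 0.006, 0.229]
orientation: [3.086, 0.59, 0.002]
force: [0.9, 0.8, -0.0]
opening: 0.0931
gripper_force: 0.0
```

```bash
python3 - <<'E'
from rel import *
S=snap('scene','scene9.png');T=snap('top','top9.png');s=monitor.read_state();print(s['tool_pos'],s['force'])
o=feats(S,proj('scene',[[.657,.141,.1275]])[0],7,'orange',50);print(f(onz('scene',[o],.1275)))
h=feats(S,proj('scene',[[.640,.133,.170]])[0],4,'dark',110);print('mouth',f(onz('scene',[h],.170)))
a=cv2.resize(S[160:280,230:350],(600,600),interpolation=cv2.INTER_CUBIC);cv2.imwrite('pics/c12.png',a)
E
```

```text
[0.50846561 0.00726197 0.2288125 ] [-0.56629404 -0.46980876  0.08375726]
[[656.9 140.8 127.5]]
mouth [[639.1 133.1 170. ]]
```

View pics/c12.png

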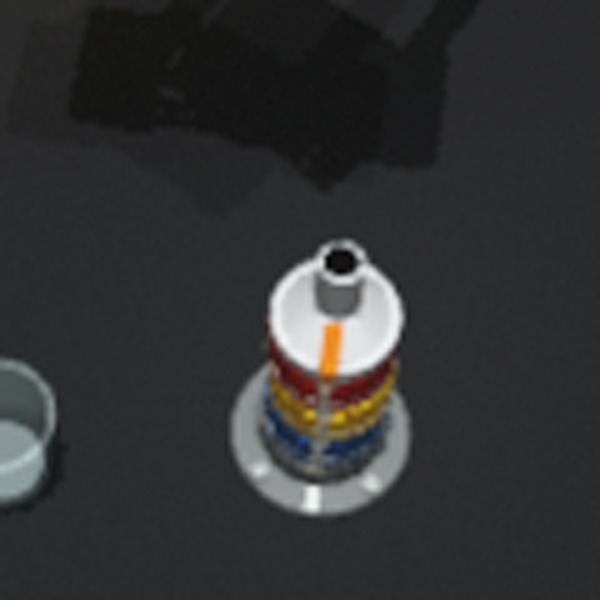

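The picture shows the whole stack upright. The stripe at (330,350), the lugs and the base line at (313,498) are all in line, and the cap is seated at its expected height.

```bash
python3 -c "
from plant import ticket
print(ticket.close_job())"
```

```text
the job is handed in; nothing more can be done
None
```

I stacked base, blue, yellow, red and cap with the lugs in line, and handed the job in at about 29 s; each part reached its seated height and the last picture shows the stack upright, but the hand-in returned no verdict.

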